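# Raise the probe out of the beaker, lock its stand and fit the safety collar

## Task

Raise the white probe head on the telescopic stand until the orange lock button clicks out of the tube, then slide the blue C-shaped safety collar sideways through its gap onto the bare rod below the head, so that the rod sits inside the C and the collar lies flat on the round stop plate. Let go of everything, and leave the beaker, the blue jar and the white meter where they are.

Things in the scene. Friction and masses are not known exactly. Their poses are not given: they have to be found in the camera images.
- stand: Fixed probe stand. Origin: centre of the underside of its grey 110 x 110 x 10 mm foot, on the bench; z up, the rod axis. Above the foot a 26 mm steel tube, then a round stop plate. A bare 12 mm steel rod comes up through the plate's centre and carries the white probe head, which does not turn. Cross arm along the stand's +y, lock button along +x; the -x and -y sides are free.
- plate (a point): Centre of the top face of the round aluminium stop plate (68 mm in diameter, 6 mm thick), on the rod axis, 100 mm above the bench; axes as the stand's.
- head_top (a point): Centre of the white head's top, on the rod axis; axes as the stand's. Head: 34 (x) x 40 (y) x 30 mm high, pinched from above across its 34 mm. A cross arm, 12 mm wide, 10 mm high, at mid height, reaches along +y to 97 mm from the axis; a 6 mm probe hangs from it at 88 mm from the axis, to 86 mm below the head's top, into the beaker.
- head (a joint): Height of the probe head (m): 0 fully down (6 mm of bare rod between plate and head), starts at 0 to 0.010, locks at 0.036 (42 mm of bare rod), end stop at 0.0375. It slides straight up with about 8 N and, unlocked, stays where it is left.
- lock (a joint): Orange spring lock button, 9 mm in diameter, in the tube 76 mm above the bench on the stand's +x side: 0 hidden in the tube, about 0.010 (m) when it has clicked out by itself through its hole, which happens when the head is at 0.036; it then sticks out about 5 mm and carries the head at about 0.035.
- collar: Loose blue collar, 100 g, flat on the bench. Origin: centre of the C at its underside; z up. C: 20 mm thick, 56 mm outer and 24 mm inner diameter, gap on its +x side 17 mm wide, 23 at the mouth. Away from it, 62 mm from the C's centre (local -x), stands an upright handle 24 (x) x 12 (y) mm, 70 mm high, which tilts least when pinched across its 24 mm; an arm 18 mm wide and high joins it to the C.
- collar_handle (a point): Centre of the top of the collar's handle, 62 mm from the C's centre and 70 mm above the collar's underside; axes as the collar's.
- beaker: Loose open glass beaker, 60 mm in diameter, 70 mm high, standing under the cross arm with the probe in it. Origin: centre of its underside. Leave alone.
- blue_jar: Loose closed blue jar, 60 mm in diameter, 85 mm high. Origin: centre of its underside. Leave alone.
- meter: Loose white hand-held meter, 55 x 110 x 30 mm, lying flat. Origin: centre of its underside. Leave alone.
Things that resemble listed ones, but are neither listed nor needed, are in the scene too. Of the things like the stand, leave any that is yellow; of the rest the larger one is meant.

How it is judged:
On the way, in this order (a step that is already met when the one before it is completed fails the run):
1. the head is raised and the lock button has clicked out (value of joint lock above 0.007 m and value of joint head above 0.033 m), for 0.2 s.
2. the rod is inside the C of the collar, above the stop plate (horizontal distance between collar and plate below 0.007 m and z of collar in the frame of plate between -0.003 and 0.024 m), for 0.2 s.
At the end, for the whole second after the job is handed in: Head above 33 mm, lock button out over 7 mm; collar released, at rest, flat (0.06 rad) on the stop plate (within 3 mm), C centre within 7 mm of the rod axis; beaker upright, within 20 mm of its start (all of step 1 and horizontal distance between collar and plate below 0.007 m and z of collar in the frame of plate between -0.003 and 0.003 m and angle between collar's own z axis and vertical below 0.06 rad and linear speed of collar below 0.02 m/s and contact force between the fingers and collar below 0.1 N and distance of beaker from where it was at the start of the episode below 0.02 m and angle between beaker's own z axis and vertical below 0.1 rad); the robot touches nothing.
It fails at once if the beaker is knocked over or pushed away (distance of beaker from where it was at the start of the episode above 0.03 m or angle between beaker's own z axis and vertical above 0.5 rad).
It fails at once if the blue jar or the meter is disturbed (distance of any of blue_jar, meter from where it was at the start of the episode above 0.03 m or angle between blue_jar's own z axis and vertical above 0.5 rad).
It also fails if it takes over 64 s, if anything falls off the work surface, if the arm or the gripper's body presses on something with over 40 N, if the wrist force passes 120 N, or if a joint passes its speed limit or range.

## Robot

A 6-joint arm with a two-finger parallel gripper is mounted at the origin on the work surface. World frame = base frame: x ahead of the robot, y to its left, z up, the work surface at z = 0. Lengths are in m, angles in rad, forces in N, time in s.
With the tool pointing down it reaches from about 0.425 to 0.95 m from the base axis. Payload 14.7 kg.
Tool frame: the origin (TCP) lies on the centre line of the jaws, within the pads' length; the fingertips stand 17 mm ahead of it and the grasp point (between the pads) lies 2 mm behind it (tips_ahead is the z of the fingertips in the tool frame, in m); z points along the fingers, y is the line along which they close (so a half turn about z gives the same grasp; the last joint's range is limited). The gripper opens to 85 mm and grips with 20 to 120 N. Pads are 22 mm wide; open, the fingers measure 114 mm over their backs; the gripper's body (76 mm by 85 mm) begins 54 mm behind the grasp point. The pads swing forward as they close: fully open they stand 13 mm farther back than shut.
Start: joints at [-1.353, 0.48, 1.596, -0, 1.065, -0.047], TCP at [0.17, -0.627, 0.248] pointing down, gripper open.
Joint ranges: [-2.75, 2.75], [-0.82, 2.05], [0.23, 2.67], [-1.56, 4.7], [0.09, 2.69], [-2.92, 2.92]. Speed limits (rad/s): [1.89, 1.89, 2.39, 3.01, 3.01, 3.01].

## Interface

Orientations are given as a 3x3 rotation matrix whose columns are the frame's x, y, z axes.
In Python, from station import get_obs, grab_frame, camera_info, job_done, tips_ahead gives the robot as it stands.
- The arm moves only by the tool apply_moves, never from a script. Its arguments are lists of equal length, an entry for each row: "gripper": the opening, from 0 (shut) to 1 (fully open); "translation": the shift along the tool's x, y, z in mm, a list of three; "roll": the turn about the tool's z in rad. A call has 1 to 8 rows; each row is the pose to reach, as a shift and turn from the pose commanded when the call began, along the tool's axes at that moment; what a row does not reach only later rows make up. A row lasts 1/12 s, in which the tool goes at most 41.7 mm and 7.16 degrees, less where a joint would pass 70% of its speed; a pose out of reach is approached as far as the arm can. A call with a gripper value outside its range is refused whole. The fingers move at their own pace and stop on an object; "force" is the grip in N (left out, the last holds). Time passes only in rows, so rows that repeat a pose let the fingers close. It gives the time, the measured TCP pose, the force, the opening and the grip force at its end, in the units of the state.
- get_obs(): the state, without advancing time (a new reading comes with each control period).
- grab_frame(name): name is "scene" or "side" or "wrist"; returns (picture, depth): 480x640x3 uint8, red, green, blue; 480x640 float32, m along the optical axis (not along the pixel's ray), 0 where there is no reading.
- camera_info(name): a dict with "fx", "fy", "cx", "cy" (pixels), "cam_to_world" (4x4, takes a point from camera to world coordinates); the wrist camera has in their place "tool_from_camera" (4x4, takes a point from camera to tool coordinates, whose origin is the TCP and whose axes are the flange's). Camera axes: x right, y down, z forward; pixel columns grow to the right and rows downward; lengths in m; the calibration is good to about 2 mm. The wrist camera is an equidistant fisheye: a pixel r from the principal point sees the ray r / f radians off the axis. A picture is of the moment at which its call begins: read the wrist's pose just before it. camera_info takes no time and is no camera call.
- job_done(): hands the job in; it is judged then, once.
The state is a dict: "time": time; "q": joint angles; "qvel": joint speeds; "joint_efforts": joint torques, N m; "ee_pos": TCP position; "ee_rot": TCP orientation; "contact_force": force on the tool from outside, world axes, zero at the start; "moment": the same for the moment, N m; "opening": opening from 0.0 (shut) to 1.0 (fully open); "grip_force": force on a finger pad.
Only numpy, scipy, OpenCV 4.12 (cv2) and the standard library are available. Lean on these libraries where they do the work, as an engineer would, in place of code of your own. Each camera call takes 0.05 s, during which the arm holds its last target. There are 200 camera calls.

## Working session

There is one attempt and no reset: what is moved stays moved. The work goes in short steps, Python scripts to look and compute and a tool call to move; the robot and the scene stay as the last step left them, time stands still between calls to the robot, and variables do not carry over. Pictures are saved under pics/ and viewed, at most 10 in all, crops included, and the job is handed in when it is done.

Besides the shell and the picture viewer there is one more tool, called after ">>>" in YAML: its name, and indented under it one key for each argument. apply_moves: Moves the arm, as the interface text tells. Its arguments: {"type":"object","properties":{"gripper":{"type":"array"},"translation":{"type":"array"},"roll":{"type":"array"},"force":{"type":"number"}},"required":["gripper","translation","roll"]}

```bash
mkdir -p pics; ls; cat > h.py <<'E'
import numpy as np, cv2
from station import *
def cloud(n,d):
    c=camera_info(n);v,u=np.mgrid[:480,:640]
    P=np.stack([(u-c['cx'])/c['fx']*d,(v-c['cy'])/c['fy']*d,d],-1)
    T=np.array(c['cam_to_world']);return P@T[:3,:3].T+T[:3,3]
E
python3 - <<'E'
from h import *
o=get_obs();print(o['ee_pos'],o['ee_rot'],o['opening'],o['time'])
for n in('scene','side'):
    p,d=grab_frame(n);np.savez('pics/'+n,p=p,d=d);cv2.imwrite(f'pics/{n}.png',p[...,::-1])
    c=camera_info(n);print(c['fx'],np.round(c['cam_to_world'],3))
E
```

```text
pics
[ 0.17003816 -0.62693694  0.24766578] [[ 9.65155847e-01  2.61675587e-01 -2.80742009e-04]
 [ 2.61675733e-01 -9.65155085e-01  1.21388439e-03]
 [ 4.66843319e-05 -1.24505098e-03 -9.99999224e-01]] 1.000246411881399 0.0
476.3023740596372 [[-0.299  0.667 -0.682  1.424]
 [ 0.954  0.197 -0.225  0.168]
 [-0.016 -0.718 -0.696  0.886]
 [ 0.     0.     0.     1.   ]]
579.0967551384371 [[ 0.984 -0.084  0.157  0.457]
 [-0.178 -0.494  0.851 -1.029]
 [ 0.006 -0.866 -0.501  0.67 ]
 [ 0.     0.     0.     1.   ]]
```

View pics/scene.png

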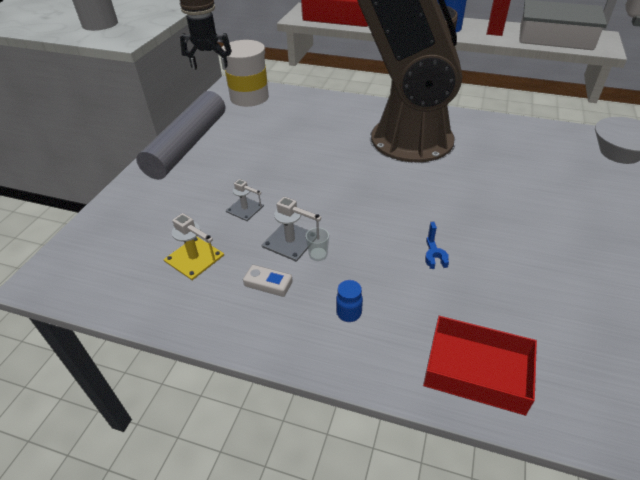

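View pics/side.png

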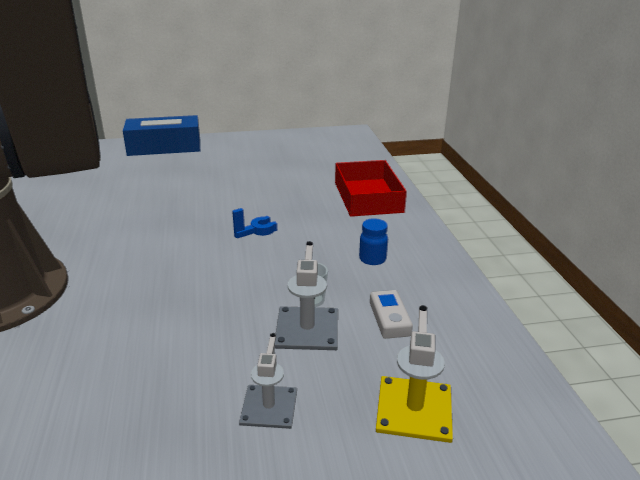

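The larger grey stand is at scene (290,235) / side (307,325), with its arm towards the beaker. The collar is at scene (437,250) / side (258,226), handle towards the robot. Next I measure them from depth.

```bash
cat > m.py <<'E'
from h import *
B={'scene':((255,190,335,265),(415,212,460,275)),'side':((268,235,345,352),(225,200,285,245))}
for n in B:
    z=np.load(f'pics/{n}.npz');p,d=z['p'].astype(int),z['d'];X=cloud(n,d)
    def box(b): s=np.s_[b[1]:b[3],b[0]:b[2]];return p[s].reshape(-1,3),X[s].reshape(-1,3),d[s].ravel()>0
    def rect(Q,t): r=cv2.minAreaRect((Q[:,:2]*1000).astype(np.float32));print(n,t,len(Q),np.round(r[0],1),np.round(r[1],1),round(r[2],1),'z',np.round(np.percentile(Q[:,2],[5,50,95]),4))
    c,Q,ok=box(B[n][0]); 
    print(n,'zhist',np.histogram(Q[ok][:,2],np.arange(-.01,.2,.01))[0])
    foot=ok&(abs(Q[:,2]-.010)<.004)&(c.max(1)<125);rect(Q[foot],'foot')
    pl=ok&(abs(Q[:,2]-.100)<.004);rect(Q[pl],'plate')
    hd=ok&(Q[:,2]>.127);rect(Q[hd],'head')
    ht=Q[hd];zt=np.percentile(ht[:,2],97);rect(ht[ht[:,2]>zt-.004],'headtop')
    c,Q,ok=box(B[n][1]);bl=ok&(c[:,2]>c[:,0]+50)&(Q[:,2]>.003);Q=Q[bl]
    rect(Q,'collar');rect(Q[abs(Q[:,2]-.02)<.003],'C top');rect(Q[Q[:,2]>.066],'handle top');
    a=Q[abs(Q[:,2]-.02)<.003];print(cv2.minEnclosingCircle((a[:,:2]*1000).astype(np.float32)))
E
python3 m.py
```

```text
scene zhist [ 444 3204  852   82  108  121  149  161  114   18   64  186   50  169
  177   61    0    0    0    0]
scene foot 853 [ 581.3 -256. ] [297.1 118. ] 66.2 z [0.008  0.0114 0.0136]
scene plate 206 [ 602.  -189.8] [ 42.7 118.8] 7.3 z [0.0978 0.1015 0.1035]
scene head 320 [ 605.  -181.9] [116.9  36.7] 70.6 z [0.1278 0.1353 0.1414]
scene headtop 129 [ 593.2 -217.5] [40.9 36.7] 78.2 z [0.1381 0.1399 0.1421]
scene collar 489 [501.6 158.9] [162.2  57.3] 6.4 z [0.0082 0.021  0.0705]
scene C top 236 [533.9 161.3] [96.6 55. ] 7.0 z [0.0178 0.0206 0.0227]
scene handle top 35 [496.7 138.9] [24.  11.2] 20.5 z [0.0683 0.0713 0.0733]
((532.9302978515625, 154.1251220703125), 50.56471633911133)
side zhist [ 521 4638 1926   96   66   80  104  135   91   42  182  430   88  197
  293   75    0    0    0    0]
side foot 2023 [ 595.8 -205.4] [143.9 109. ] 77.9 z [0.0089 0.0114 0.0133]
side plate 530 [ 592.3 -223.8] [61.3 66. ] 77.6 z [0.0979 0.1012 0.103 ]
side head 488 [ 599.6 -184.7] [118.1  34. ] 79.9 z [0.1279 0.1371 0.1409]
side headtop 246 [ 593.1 -220.9] [40.4 32.8] 76.4 z [0.1376 0.1394 0.1412]
side collar 748 [530.2 148.7] [101.4  59.4] 22.4 z [0.0064 0.0208 0.0668]
side C top 256 [530.8 148.9] [100.3  59.4] 22.4 z [0.0178 0.0207 0.0226]
side handle top 42 [494.8 134.1] [22.3 13.7] 7.1 z [0.0666 0.0707 0.0734]
((531.1280517578125, 152.8501434326172), 52.061073303222656)
```

>>> apply_moves:
  gripper: [1, 1, 1, 1, 1, 1, 1, 1]
  translation:
    - [280, -154, 0]
    - [280, -154, 0]
    - [280, -154, 0]
    - [280, -154, 0]
    - [280, -154, 0]
    - [280, -154, 0]
    - [280, -154, 0]
    - [280, -154, 0]
  roll: [-0.6, -0.6, -0.6, -0.6, -0.6, -0.6, -0.6, -0.6]

```text
time: 0.77
ee_pos: [0.4019, -0.4026, 0.2481]
ee_rot: [[0.648, 0.762, 0.0], [0.762, -0.648, 0.001], [0.001, -0.0, -1.0]]
contact_force: [0.5, -0.1, 0.1]
opening: 0.998
grip_force: 0.0
```

```bash
cat > go.py <<'E'
import sys
from h import *
# usage: x y z(mm, tcp) yaw_deg of tool y axis -> tool shift mm & roll
def go(x,y,z,a):
    o=get_obs();R=np.array(o['ee_rot']);d=R.T@(np.array([x,y,z])-1000*np.array(o['ee_pos']))
    cur=np.degrees(np.arctan2(R[1,1],R[0,1]));da=(a-cur+90)%180-90
    print('t',round(o['time'],2),'tcp',np.round(1000*np.array(o['ee_pos']),1),'yaw',round(cur,2),'shift',np.round(d,1),'roll',round(-np.radians(da),3),'F',np.round(o['contact_force'],1),'q6',round(o['q'][5],2))
if __name__=='__main__': go(*map(float,sys.argv[1:5]))
E
python3 go.py 593 -219 248 -13
```

```text
t 0.77 tcp [ 401.9 -402.6  248.1] yaw -40.39 shift [263.7  26.5   0.3] roll -0.478 F [ 0.5 -0.1  0.1] q6 -0.14
```

>>> apply_moves:
  gripper: [1, 1, 1, 1, 1, 1, 1, 1]
  translation:
    - [263, 26, 0]
    - [263, 26, 0]
    - [263, 26, 0]
    - [263, 26, 0]
    - [263, 26, 0]
    - [263, 26, 0]
    - [263, 26, 0]
    - [263, 26, 0]
  roll: [-0.478, -0.478, -0.478, -0.478, -0.478, -0.478, -0.478, -0.478]

```text
time: 1.43
ee_pos: [0.5928, -0.2192, 0.2478]
ee_rot: [[0.223, 0.975, 0.0], [0.975, -0.223, 0.001], [0.001, 0.0, -1.0]]
contact_force: [-0.8, 0.9, -0.2]
opening: 0.998
grip_force: 0.0
```

```bash
python3 go.py 593 -219 248 -13; python3 - <<'E'
from h import *
o=get_obs();p,d=grab_frame('wrist');c=camera_info('wrist');print({k:np.round(v,3).tolist() if not isinstance(v,str) else v for k,v in c.items()})
np.savez('pics/w1',p=p,d=d,pos=o['ee_pos'],rot=o['ee_rot']);cv2.imwrite('pics/w1.png',p[...,::-1])
E
```

```text
t 1.43 tcp [ 592.8 -219.2  247.8] yaw -12.86 shift [ 0.2  0.2 -0.2] roll 0.002 F [-0.8  0.9 -0.2] q6 -0.18
{'fx': 371.648, 'fy': 371.648, 'cx': 318.415, 'cy': 237.861, 'tool_from_camera': [[0.002, -0.957, -0.29, 0.075], [1.0, 0.001, 0.002, 0.0], [-0.002, -0.29, 0.957, -0.124], [0.0, 0.0, 0.0, 1.0]]}
```

View pics/w1.png

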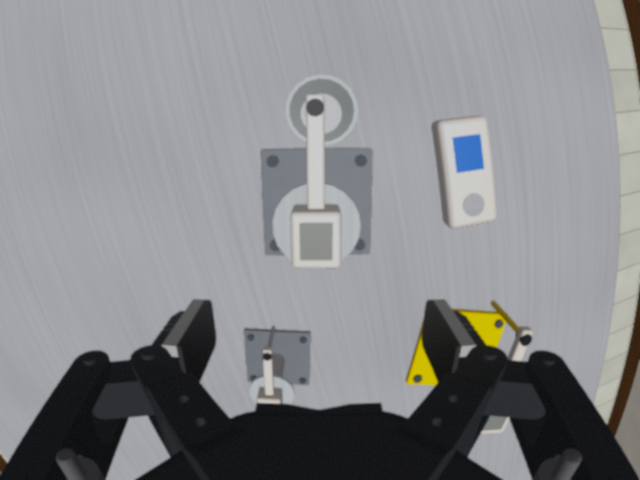

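Head top spans about cols 292–340, rows 207–268, centred near (316,238); the foot and beaker are clear. I'll measure head and plate from this view.

```bash
cat >> h.py <<'E'
def wcloud(p,d,pos,rot):
    c=camera_info('wrist');v,u=np.mgrid[:480,:640];x=u-c['cx'];y=v-c['cy'];r=np.hypot(x,y)+1e-9;t=r/c['fx']
    dirz=np.stack([np.tan(t)*x/r,np.tan(t)*y/r,np.ones_like(r)],-1)  # z-normalised ray
    T=np.array(c['tool_from_camera']);R=np.array(rot)@T[:3,:3];o=np.array(pos)+np.array(rot)@T[:3,3]
    D=dirz@R.T
    return D*d[...,None]+o,D,o
def plane(D,o,z): return D*((z-o[2])/D[...,2])[...,None]+o
E
python3 - <<'E'
from h import *
z=np.load('pics/w1.npz');p=z['p'].astype(int);d=z['d'];X,D,o=wcloud(p,d,z['pos'],z['rot'])
m=np.zeros((480,640),bool);m[60:285,255:380]=1
def rect(k,zz,t):
    Q=plane(D,o,zz)[k]*1000;r=cv2.minAreaRect(Q[:,:2].astype(np.float32));print(t,k.sum(),np.round(r[0],1),np.round(r[1],1),round(r[2],1),np.round(np.median(X[k][:,2]),4))
zz=X[...,2];big=m&(zz>.125)
print('z head',np.percentile(zz[m&(zz>.125)],[50,90,98]))
zt=np.median(zz[225:255,305:327]);print('zt',zt)
ht=m&(abs(zz-zt)<.004);ht[:200]=0;rect(ht,.1395,'head top')
foot=m&(abs(zz-.011)<.004)&(p.max(2)<130);foot[:140]=0;rect(foot,.010,'foot')
pl=m&(abs(zz-.1005)<.004);rect(pl,.100,'plate')
Q=plane(D,o,.1)[pl]*1000;print(cv2.minEnclosingCircle(Q[:,:2].astype(np.float32)))
E
```

```text
z head [0.13531588 0.13711972 0.37174522]
zt 0.13670510132116617
head top 2838 [ 592.6 -215.8] [38.4 33.5] 77.2 0.1362
foot 822 [ 590.8 -216.1] [106.6 102.9] 77.6 0.0092
plate 2427 [ 592.7 -214.4] [58.7 66.2] 77.2 0.0983
((592.3726196289062, -216.99546813964844), 33.70255661010742)
```

>>> apply_moves:
  gripper: [1, 1, 1, 1, 0.3, 0.3, 0.3, 0.3]
  translation:
    - [1, 0, 40]
    - [1, 0, 80]
    - [1, 0, 121]
    - [1, 0, 121]
    - [1, 0, 121]
    - [1, 0, 121]
    - [1, 0, 121]
    - [1, 0, 121]
  roll: [0, 0, 0, 0, 0, 0, 0, 0]
  force: 60

```text
time: 2.15
ee_pos: [0.5919, -0.222, 0.1299]
ee_rot: [[0.226, 0.974, 0.003], [0.974, -0.226, -0.002], [-0.001, 0.004, -1.0]]
contact_force: [0.5, 0.6, -0.6]
opening: 0.457
grip_force: 0.0
```

>>> apply_moves:
  gripper: [0.3, 0.3, 0.3, 0.3, 0.3, 0.3]
  translation:
    - [0, 0, 0]
    - [0, 0, 0]
    - [0, 0, 0]
    - [0, 0, 0]
    - [0, 0, 0]
    - [0, 0, 0]
  roll: [0, 0, 0, 0, 0, 0]

```text
time: 2.65
ee_pos: [0.5905, -0.2216, 0.1289]
ee_rot: [[0.225, 0.974, 0.0], [0.974, -0.225, -0.001], [-0.001, 0.001, -1.0]]
contact_force: [-6.6, -2.0, 3.7]
opening: 0.381
grip_force: 65.2
```

>>> apply_moves:
  gripper: [0.3, 0.3, 0.3, 0.3, 0.3, 0.3]
  translation:
    - [0, -1, -7]
    - [0, -2, -14]
    - [0, -2, -20]
    - [0, -2, -26]
    - [0, -2, -30]
    - [0, -2, -30]
  roll: [0, 0, 0, 0, 0, 0]

```text
time: 3.15
ee_pos: [0.5904, -0.2215, 0.1597]
ee_rot: [[0.226, 0.974, 0.004], [0.974, -0.226, -0.002], [-0.001, 0.004, -1.0]]
contact_force: [3.2, -3.0, 2.2]
opening: 0.384
grip_force: 65.1
```

```bash
cat > side.py <<'E'
import sys
from h import *
n=sys.argv[1];p,d=grab_frame('side');np.savez('pics/'+n,p=p,d=d)
X=cloud('side',d);q=p.astype(int)
k=(q.max(2)>150)&(np.ptp(q,2)<40)&(X[...,2]>.12)&(abs(X[...,0]-.597)<.02)&(abs(X[...,1]+.222)<.03)
print('head z',np.percentile(X[k][:,2],[90,98]) if k.any() else None)
q=p[230:350,260:360].astype(int);k=(q[...,0]>q[...,2]+60);print('orange',k.sum(),np.argwhere(k).mean(0)[::-1]+[260,230] if k.any() else '')
cv2.imwrite(f'pics/{n}.png',cv2.resize(p[200:360,220:420,::-1],None,fx=4,fy=4)[:600])
E
python3 side.py s2; python3 go.py 591 -221 162 -12.7
```

```text
head z [0.1692917  0.17058627]
orange 0 
t 3.2 tcp [ 590.3 -221.5  159.5] yaw -13.04 shift [ 0.7  0.6 -2.5] roll -0.006 F [ 4.3 -3.1  2.7] q6 -0.18
```

>>> apply_moves:
  gripper: [0.3, 0.3, 0.3, 0.3]
  translation:
    - [0, 0, -1]
    - [0, 0, -2]
    - [0, 0, -3]
    - [0, 0, -3]
  roll: [0, 0, 0, 0]

```text
time: 3.53
ee_pos: [0.5903, -0.2215, 0.1615]
ee_rot: [[0.226, 0.974, 0.004], [0.974, -0.226, -0.002], [-0.001, 0.004, -1.0]]
contact_force: [7.2, -4.4, -4.4]
opening: 0.388
grip_force: 64.0
```

```bash
python3 side.py s3; python3 go.py 591 -221 162 -12.7
```

```text
head z [0.17136146 0.17214185]
orange 0 
t 3.58 tcp [ 590.3 -221.5  161.5] yaw -13.05 shift [ 0.7  0.5 -0.5] roll -0.006 F [ 7.  -5.1 -5. ] q6 -0.18
```

>>> apply_moves:
  gripper: [0.3, 0.3, 0.3, 0.3]
  translation:
    - [0, 1, -1]
    - [0, 1, -2]
    - [0, 1, -2]
    - [0, 1, -2]
  roll: [0, 0, 0, 0]

```text
time: 3.92
ee_pos: [0.5904, -0.2215, 0.163]
ee_rot: [[0.226, 0.974, 0.002], [0.974, -0.226, -0.001], [-0.001, 0.002, -1.0]]
contact_force: [2.2, -5.2, -6.2]
opening: 0.387
grip_force: 64.0
```

```bash
python3 side.py s4; python3 - <<'E'
from h import *
p,d=grab_frame('scene');a=p[190:260,260:330].astype(int);k=(a[...,0]>a[...,2]+50)&(a[...,0]>120);print(k.sum(),np.argwhere(k).mean(0)[::-1]+[260,190] if k.any() else '')
cv2.imwrite('pics/c4.png',cv2.resize(p[180:270,240:350,::-1],None,fx=6,fy=6))
E
```

```text
head z [0.17276517 0.17333211]
orange 0 
0
```

View pics/c4.png

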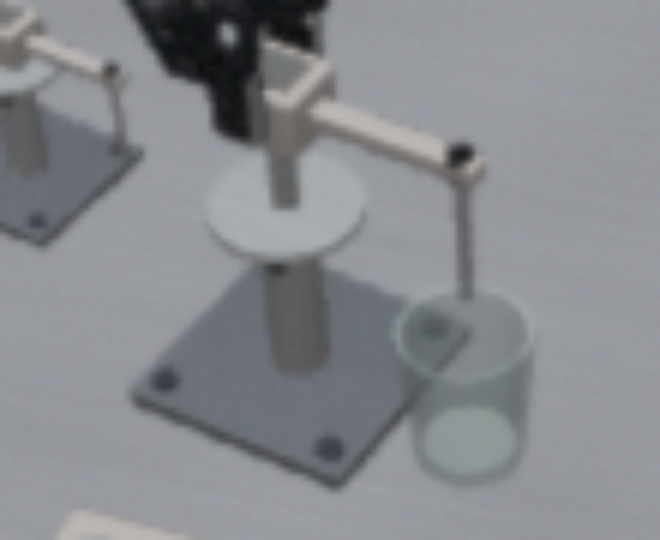

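The head is up with bare rod visible, but the lock hole at crop (275,265) is still dark, so I raise it further.

>>> apply_moves:
  gripper: [0.3, 0.3, 0.3, 0.3]
  translation:
    - [0, 0, -1]
    - [0, 0, -1]
    - [0, 0, -1]
    - [0, 0, -1]
  roll: [0, 0, 0, 0]

```text
time: 4.35
ee_pos: [0.5904, -0.2215, 0.1641]
ee_rot: [[0.226, 0.974, 0.002], [0.974, -0.226, -0.001], [-0.001, 0.002, -1.0]]
contact_force: [3.4, -4.5, -6.2]
opening: 0.384
grip_force: 64.0
```

```bash
cat > or.py <<'E'
from h import *
p,d=grab_frame('scene');a=p[180:270,240:350].astype(int);k=(a[...,0]>a[...,2]+50)&(a[...,0]>120);print('orange',k.sum(),np.argwhere(k).mean(0)[::-1] if k.any() else '')
E
python3 side.py s5;python3 or.py; python3 go.py 591 -221 162 -12.7
```

```text
head z [0.17406554 0.17485706]
orange 2 [315.5 297. ]
orange 2 [45.  44.5]
t 4.45 tcp [ 590.4 -221.6  164.1] yaw -13.05 shift [0.7 0.5 2.1] roll -0.006 F [ 3.7 -4.5 -5.4] q6 -0.18
```

>>> apply_moves:
  gripper: [0.3, 0.3, 0.3]
  translation:
    - [0, 0, 0]
    - [0, 0, 0]
    - [0, 0, 0]
  roll: [0, 0, 0]

```text
time: 4.7
ee_pos: [0.5904, -0.2216, 0.1641]
ee_rot: [[0.226, 0.974, 0.002], [0.974, -0.226, -0.001], [-0.001, 0.002, -1.0]]
contact_force: [2.3, -5.2, -6.2]
opening: 0.382
grip_force: 64.0
```

```bash
python3 side.py s6;python3 or.py
```

```text
head z [0.174068   0.17458263]
orange 2 [315.5 297. ]
orange 2 [45.  44.5]
```

```bash
python3 - <<'E'
from h import *
p,d=grab_frame('scene');q,_=grab_frame('side')
a=cv2.resize(p[210:240,270:310],None,fx=10,fy=10);b=cv2.resize(q[270:315,290:340],(400,300))
cv2.imwrite('pics/c7.png',np.hstack([a,b])[...,::-1])
E
```

```text
(no output)
```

View pics/c7.png

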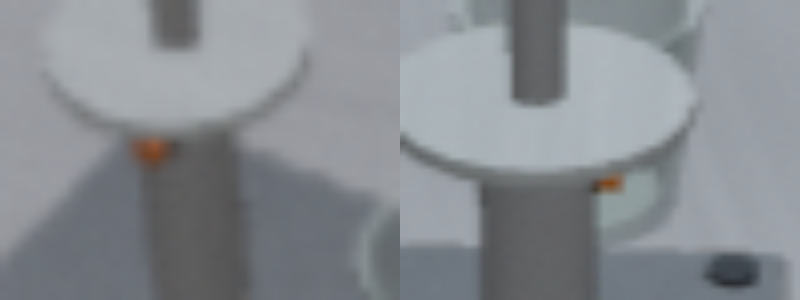

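The orange button now stands out of the tube below the plate, at left-crop (150,150) and right-crop (610,183), so it has clicked. I release and rise.

>>> apply_moves:
  gripper: [1, 1, 1, 1, 1, 1, 1, 1]
  translation:
    - [0, 0, 0]
    - [0, 0, 0]
    - [0, 0, 0]
    - [0, 0, 0]
    - [0, 0, -30]
    - [0, 0, -70]
    - [0, 0, -110]
    - [0, 0, -110]
  roll: [0, 0, 0, 0, 0, 0, 0, 0]

```text
time: 5.57
ee_pos: [0.5927, -0.2221, 0.2812]
ee_rot: [[0.226, 0.974, 0.009], [0.974, -0.226, -0.004], [-0.002, 0.01, -1.0]]
contact_force: [0.8, -0.3, 1.3]
opening: 0.998
grip_force: 0.0
```

```bash
python3 side.py s8;python3 or.py; python3 go.py 470 150 250 20
cat > wr.py <<'E'
import sys
from h import *
n=sys.argv[1];o=get_obs();p,d=grab_frame('wrist');np.savez('pics/'+n,p=p,d=d,pos=o['ee_pos'],rot=o['ee_rot']);cv2.imwrite(f'pics/{n}.png',p[...,::-1])
E
python3 wr.py w2; python3 - <<'E'
from h import *
z=np.load('pics/w2.npz');p=z['p'].astype(int);X,D,o=wcloud(p,z['d'],z['pos'],z['rot'])
def rect(k,zz,t):
    Q=plane(D,o,zz)[k]*1000;r=cv2.minAreaRect(Q[:,:2].astype(np.float32));print(t,k.sum(),np.round(r[0],1),np.round(r[1],1),round(r[2],1),np.round(np.median(X[k][:,2]),4))
m=(abs(X[...,0]-.592)<.03)&(abs(X[...,1]+.218)<.026)
rect(m&(X[...,2]>.162)&(X[...,2]<.18),.1715,'headtop')
m=(abs(X[...,0]-.592)<.05)&(abs(X[...,1]+.218)<.05);rect(m&(abs(X[...,2]-.0985)<.004),.1,'plate')
m=(abs(X[...,0]-.592)<.09)&(abs(X[...,1]+.218)<.09);rect(m&(abs(X[...,2]-.009)<.004)&(p.max(2)<130),.01,'foot')
E
```

```text
head z [0.17405188 0.1746513 ]
orange 2 [315.5 297. ]
orange 1 [45. 44.]
t 5.67 tcp [ 590.5 -221.2  275.5] yaw -13.06 shift [ 334.4 -201.4   24.6] roll -0.577 F [ 0.2  0.6 -0.4] q6 -0.18
headtop 3053 [ 592.6 -216.2] [39.6 33.1] 77.0 0.17
plate 2003 [ 592.9 -213.3] [57.6 66.6] 76.9 0.0983
foot 871 [ 590.7 -215.8] [105.8 103.2] 77.7 0.009
```

>>> apply_moves:
  gripper: [1, 1, 1, 1, 1, 1]
  translation:
    - [190, -85, 15]
    - [190, -85, 15]
    - [190, -85, 15]
    - [190, -85, 15]
    - [190, -85, 15]
    - [190, -85, 15]
  roll: [-0.3, -0.3, -0.3, -0.3, -0.3, -0.3]

```text
time: 6.22
ee_pos: [0.5468, -0.0108, 0.2564]
ee_rot: [[-0.075, 0.997, -0.005], [0.997, 0.075, 0.002], [0.002, -0.004, -1.0]]
contact_force: [0.2, -1.2, 0.0]
opening: 1.0
grip_force: 0.0
```

```bash
python3 go.py 520 146 250 20
```

```text
t 6.22 tcp [546.8 -10.8 256.4] yaw 4.31 shift [158.3 -14.9   6.8] roll -0.274 F [ 0.2 -1.2  0. ] q6 -0.15
```

>>> apply_moves:
  gripper: [1, 1, 1, 1, 1, 1, 1]
  translation:
    - [158, -15, 7]
    - [158, -15, 7]
    - [158, -15, 7]
    - [158, -15, 7]
    - [158, -15, 7]
    - [158, -15, 7]
    - [158, -15, 7]
  roll: [-0.274, -0.274, -0.274, -0.274, -0.274, -0.274, -0.274]

```text
time: 6.8
ee_pos: [0.523, 0.1396, 0.2504]
ee_rot: [[-0.34, 0.94, -0.002], [0.94, 0.34, -0.001], [0.0, -0.002, -1.0]]
contact_force: [-0.6, -0.5, -0.5]
opening: 1.001
grip_force: 0.0
```

```bash
python3 wr.py w3; python3 go.py 520 146 250 20; cat > col.py <<'E'
import sys
from h import *
z=np.load('pics/%s.npz'%sys.argv[1]);p=z['p'].astype(int);X,D,o=wcloud(p,z['d'],z['pos'],z['rot'])
bl=(p[...,2]>p[...,0]+50)&(abs(X[...,0]-.52)<.1)&(abs(X[...,1]-.15)<.1);Z=X[...,2]
print(bl.sum(),np.histogram(Z[bl],np.arange(-.01,.09,.01))[0])
t=bl&(Z>.06);Q=plane(D,o,.07)[t]*1000;r=cv2.minAreaRect(Q[:,:2].astype(np.float32));print('handle',[np.round(x,1) for x in r])
# keep only true top rows: depth near its max
c=bl&(Z<.026)&(Z>.012);Q=plane(D,o,.02)[c]*1000;print('C rect',[np.round(x,1) for x in cv2.minAreaRect(Q[:,:2].astype(np.float32))])
h=np.array(r[0]);far=Q[np.hypot(*(Q[:,:2]-h).T)>62]
# circle fit to outer hull points on far part
hu=cv2.convexHull(far[:,:2].astype(np.float32))[:,0]
from scipy.optimize import least_squares
c0=Q[:,:2].mean(0)
s=least_squares(lambda v:np.hypot(hu[:,0]-v[0],hu[:,1]-v[1])-28,c0,loss='soft_l1',f_scale=1);print('C',np.round(s.x,1),'res',np.round(np.abs(s.fun).mean(),2))
v=s.x-h;print('dist',np.hypot(*v),'ang',np.degrees(np.arctan2(v[1],v[0])))
E
python3 col.py w3
```

```text
t 6.85 tcp [523.3 139.1 250.6] yaw 19.81 shift [ 7.6 -0.8  0.6] roll -0.003 F [-0.5 -0.  -0.1] q6 -0.14
3157 [  50   36 2432   79   40   43   43  402    4]
handle [array([660.3,  88.7]), array([ 79.4, 362.7]), np.float64(63.7)]
C rect [array([536.3, 151.9]), array([96.9, 56.3]), np.float64(37.7)]
C [551.1 163.3] res 9.79
dist 132.25604929733515 ang 145.6746684449069
```

View pics/w3.png

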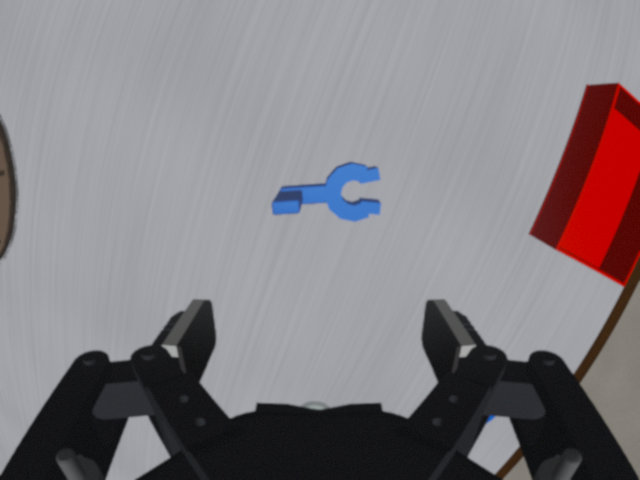

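Handle top sits at (286,208), the C around (353,192) with its gap facing right (380,190). I fix the mask.

```bash
cat > col.py <<'E'
import sys
from h import *
z=np.load('pics/%s.npz'%sys.argv[1]);p=z['p'].astype(int);X,D,o=wcloud(p,z['d'],z['pos'],z['rot'])
bl=(p[...,2]>p[...,0]+50)&(abs(X[...,0]-.52)<.1)&(abs(X[...,1]-.15)<.1)&(X[...,2]<.085);Z=X[...,2]
bl[:140]=0;bl[240:]=0;bl[:,:250]=0;bl[:,400:]=0
t=bl&(Z>.0625);Q=plane(D,o,.07)[t]*1000;r=cv2.minAreaRect(Q[:,:2].astype(np.float32));h=np.array(r[0]);print('handle',t.sum(),h,r[1:],np.median(Z[t]))
c=bl&(Z<.0225)&(Z>.012);print(np.median(Z[c]))
n,lab,st,_=cv2.connectedComponentsWithStats(c.astype(np.uint8));c=lab==1+st[1:,4].argmax()
Q=plane(D,o,.02)[c][:,:2]*1000
w,ux=cv2.minAreaRect(Q.astype(np.float32))[1:],0
for a in range(14,24,1):
    e=np.array([np.cos(np.radians(a)),np.sin(np.radians(a))]);f=np.array([-e[1],e[0]]);s=Q@e;y=Q@f
    tail=s<s.max()-62;C=~tail
    print(a,'width',round(np.ptp(y[s>s.max()-50]),1),'mid',round((y[s>s.max()-50].max()+y[s>s.max()-50].min())/2,1),'arm mid',round((y[tail].max()+y[tail].min())/2,1),'tip s',[round(s[y>y.mean()+6].max(),1),round(s[y<y.mean()-6].max(),1)],'handle s,y',np.round([h@e,h@f],1))
E
python3 col.py w3
```

```text
handle 392 [494.77627563 139.58898926] ((23.33168601989746, 12.361650466918945), 22.976743698120117) 0.06801816141042649
0.0180974603839531
14 width 56.8 mid 25.1 arm mid 19.1 tip s [np.float64(597.8), np.float64(603.1)] handle s,y [513.8  15.7]
15 width 56.9 mid 15.1 arm mid 9.7 tip s [np.float64(598.4), np.float64(603.2)] handle s,y [514.    6.8]
16 width 57.0 mid 5.1 arm mid 0.4 tip s [np.float64(598.9), np.float64(603.1)] handle s,y [514.1  -2.2]
17 width 57.1 mid -4.9 arm mid -8.9 tip s [np.float64(599.1), np.float64(602.8)] handle s,y [514.  -11.2]
18 width 57.2 mid -15.0 arm mid -18.2 tip s [np.float64(599.2), np.float64(602.3)] handle s,y [513.7 -20.1]
19 width 57.2 mid -25.0 arm mid -27.5 tip s [np.float64(599.1), np.float64(601.7)] handle s,y [513.3 -29.1]
20 width 57.2 mid -35.0 arm mid -36.7 tip s [np.float64(598.8), np.float64(600.9)] handle s,y [512.7 -38.1]
21 width 57.3 mid -45.0 arm mid -46.0 tip s [np.float64(598.3), np.float64(599.9)] handle s,y [511.9 -47. ]
22 width 57.4 mid -55.0 arm mid -55.3 tip s [np.float64(597.7), np.float64(598.7)] handle s,y [511.  -55.9]
23 width 57.4 mid -65.0 arm mid -64.5 tip s [np.float64(596.9), np.float64(597.4)] handle s,y [510.  -64.8]
```

```bash
python3 go.py 495 139.6 48 22.7
```

```text
t 6.85 tcp [523.3 139.1 250.6] yaw 19.81 shift [ 10.1 -26.2 202.6] roll -0.051 F [-0.5 -0.  -0.1] q6 -0.14
```

>>> apply_moves:
  gripper: [0.7, 0.7, 0.7, 0.7, 0.7]
  translation:
    - [4, -26, 30]
    - [4, -26, 70]
    - [4, -26, 110]
    - [4, -26, 110]
    - [4, -26, 110]
  roll: [-0.051, -0.051, -0.051, -0.051, -0.051]

```text
time: 7.27
ee_pos: [0.4968, 0.1335, 0.1404]
ee_rot: [[-0.385, 0.923, -0.004], [0.923, 0.385, -0.001], [0.001, -0.004, -1.0]]
contact_force: [0.0, -0.4, 0.6]
opening: 0.702
grip_force: 0.0
```

```bash
python3 wr.py w4;python3 go.py 495 139.6 48 22.7; sed -i 's/bl\[:140.*//' col.py; python3 col.py w4
```

```text
t 7.32 tcp [498.2 134.  142. ] yaw 22.66 shift [ 6.4 -0.7 94. ] roll -0.001 F [0.5 0.5 1.3] q6 -0.19
handle 877 [493.90692139 139.90092468] ((22.847352981567383, 12.882658958435059), 22.91924285888672) 0.06809423920593477
0.018105396476588875
14 width 56.9 mid 25.7 arm mid 20.3 tip s [np.float64(597.5), np.float64(602.1)] handle s,y [513.1  16.3]
15 width 57.1 mid 15.7 arm mid 11.0 tip s [np.float64(598.1), np.float64(602.3)] handle s,y [513.3   7.3]
16 width 57.2 mid 5.7 arm mid 1.2 tip s [np.float64(598.6), np.float64(602.3)] handle s,y [513.3  -1.7]
17 width 57.4 mid -4.3 arm mid -8.1 tip s [np.float64(598.8), np.float64(602.2)] handle s,y [513.2 -10.6]
18 width 57.5 mid -14.3 arm mid -17.4 tip s [np.float64(598.9), np.float64(601.8)] handle s,y [513.  -19.6]
19 width 57.6 mid -24.3 arm mid -26.7 tip s [np.float64(598.8), np.float64(601.3)] handle s,y [512.5 -28.5]
20 width 57.6 mid -34.4 arm mid -36.0 tip s [np.float64(598.5), np.float64(600.6)] handle s,y [512.  -37.5]
21 width 57.7 mid -44.4 arm mid -45.3 tip s [np.float64(598.1), np.float64(599.7)] handle s,y [511.2 -46.4]
22 width 57.7 mid -54.3 arm mid -54.6 tip s [np.float64(597.4), np.float64(598.6)] handle s,y [510.4 -55.3]
23 width 57.8 mid -64.3 arm mid -63.9 tip s [np.float64(596.6), np.float64(597.3)] handle s,y [509.3 -64.2]
```

>>> apply_moves:
  gripper: [0.7, 0.7, 0.7, 0.7, 0.2, 0.2, 0.2, 0.2]
  translation:
    - [5, -2, 35]
    - [5, -2, 70]
    - [5, -2, 94]
    - [5, -2, 94]
    - [5, -2, 94]
    - [5, -2, 94]
    - [5, -2, 94]
    - [5, -2, 94]
  roll: [0, 0, 0, 0, 0, 0, 0, 0]
  force: 60

```text
time: 7.98
ee_pos: [0.4955, 0.1389, 0.0496]
ee_rot: [[-0.387, 0.922, 0.004], [0.922, 0.387, 0.001], [-0.001, 0.004, -1.0]]
contact_force: [-1.7, -0.4, 13.6]
opening: 0.269
grip_force: 58.2
```

```bash
python3 go.py 494.3 139.7 48 22.7
```

```text
t 7.98 tcp [495.5 138.9  49.6] yaw 22.74 shift [ 1.2 -0.8  1.6] roll 0.001 F [-1.7 -0.4 13.6] q6 -0.18
```

>>> apply_moves:
  gripper: [0.2, 0.2, 0.2, 0.2, 0.2, 0.2, 0.2]
  translation:
    - [0, 0, -10]
    - [0, 0, -35]
    - [0, 0, -70]
    - [0, 0, -100]
    - [0, 0, -120]
    - [0, 0, -120]
    - [0, 0, -120]
  roll: [0, 0, 0, 0, 0, 0, 0]

```text
time: 8.57
ee_pos: [0.4949, 0.1388, 0.1697]
ee_rot: [[-0.387, 0.922, 0.004], [0.922, 0.387, 0.001], [-0.001, 0.004, -1.0]]
contact_force: [0.2, 0.3, -1.6]
opening: 0.274
grip_force: 59.3
```

```bash
python3 wr.py w5; python3 go.py 454 -184 170 -12.9; cat > held.py <<'E'
import sys
from h import *
z=np.load('pics/%s.npz'%sys.argv[1]);p=z['p'].astype(int);X,D,o=wcloud(p,z['d'],z['pos'],z['rot']);R=z['rot']
L=(X-z['pos'])@R*1000   # tool frame mm
bl=(p[...,2]>p[...,0]+50)&(abs(L[...,0])<60)&(L[...,1]>15)&(L[...,1]<140)&(L[...,2]<60)
q=L[bl];print(len(q),np.percentile(q,[2,50,98],axis=0).round(1))
zt=np.median(q[:,2]);k=abs(q[:,2]-zt)<5;A=np.c_[q[k,:2],np.ones(k.sum())];print('tilt x,y',np.linalg.lstsq(A,q[k,2],rcond=None)[0].round(4))
m=np.zeros(bl.shape,np.uint8);m[bl]=1;v,u=np.nonzero(m);print('px',u.min(),u.max(),v.min(),v.max())
# rows of constant y: extents in x
t=np.zeros_like(bl);t[bl]=k;Q=L[t]
for y0 in range(20,100,8):
    s=Q[abs(Q[:,1]-y0)<2.5][:,0]
    if len(s): print(y0,s.min().round(1),s.max().round(1),round((s.min()+s.max())/2,1))
print('ymax',np.percentile(Q[:,1],99.5))
E
python3 held.py w5
```

```text
t 8.62 tcp [494.2 138.7 168.4] yaw 22.75 shift [-282.1 -161.8   -1.8] roll 0.622 F [-1.   0.3 -1.3] q6 -0.18
10004 [[-22.9  19.   30.3]
 [  7.2  54.1  31.9]
 [ 28.3  86.9  47.6]]
tilt x,y [ 6.70000e-03 -2.22000e-02  3.32796e+01]
px 347 499 224 339
20 1.7 9.8 5.7
28 -5.4 9.8 2.2
36 -14.0 16.0 1.0
44 -21.4 23.9 1.2
52 -26.2 27.7 0.7
60 -25.6 29.6 2.0
68 -26.3 28.9 1.3
76 -26.0 26.9 0.5
84 -22.1 24.4 1.1
92 -14.3 -12.1 -13.2
ymax 88.59515366495475
```

View pics/w5.png

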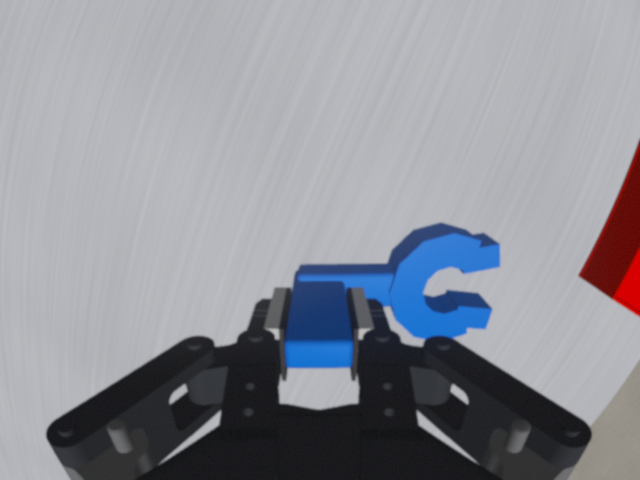

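Collar is held: handle centred between the pads at (320,315), C at (445,280). The finger linkages are wide, so I check their height against the head top.

```bash
python3 - <<'E'
from h import *
z=np.load('pics/w5.npz');p=z['p'].astype(int);X,D,o=wcloud(p,z['d'],z['pos'],z['rot']);L=(X-z['pos'])@z['rot']*1000
k=(p.max(2)<75)&(abs(L[...,0])<60)&(L[...,2]<20)&(z['d']>0)
for y in range(12,70,6):
    s=L[k&(abs(L[...,1]-y)<3)]
    if len(s): print(y,len(s),np.percentile(s[:,2],[2,50,98]).round(1),s[:,0].min().round(),s[:,0].max().round())
E
```

```text
12 4032 [-84.7 -66.9   0.6] -10.0 22.0
18 3905 [-85.  -65.  -24.1] 7.0 22.0
24 2094 [-80.1 -55.    6.5] 6.0 20.0
30 1631 [-81.4 -69.7 -25.4] -11.0 13.0
36 2226 [-81.8 -38.4 -29.1] -11.0 15.0
42 4037 [-77.9 -52.9 -33.2] -12.0 15.0
48 3592 [-80.1 -61.4 -38.1] -13.0 14.0
54 2745 [-81.4 -73.1 -50.8] 3.0 15.0
60 1337 [-81.2 -75.6 -60.8] 3.0 15.0
66 148 [-79.2 -75.5 -69.2] 11.0 14.0
```

>>> apply_moves:
  gripper: [0.2, 0.2, 0.2, 0.2, 0.2, 0.2, 0.2]
  translation:
    - [-25, -12, 0]
    - [-55, -28, 0]
    - [-85, -43, 0]
    - [-115, -58, 0]
    - [-145, -73, 0]
    - [-165, -83, 0]
    - [-165, -83, 0]
  roll: [0.06, 0.12, 0.18, 0.24, 0.3, 0.35, 0.35]

```text
time: 9.2
ee_pos: [0.4803, -0.0489, 0.1665]
ee_rot: [[-0.041, 0.999, -0.002], [0.999, 0.041, -0.0], [-0.0, -0.002, -1.0]]
contact_force: [-0.7, 0.2, -0.8]
opening: 0.275
grip_force: 59.1
```

```bash
python3 go.py 458.8 -186.6 170 -12.9
```

```text
t 9.2 tcp [480.3 -48.9 166.5] yaw 2.34 shift [-136.7  -27.1   -3.4] roll 0.266 F [-0.7  0.2 -0.8] q6 -0.2
```

>>> apply_moves:
  gripper: [0.2, 0.2, 0.2, 0.2, 0.2, 0.2, 0.2]
  translation:
    - [-25, -6, 0]
    - [-55, -12, 0]
    - [-85, -18, 0]
    - [-115, -23, 0]
    - [-136, -27, 0]
    - [-136, -27, 0]
    - [-136, -27, 0]
  roll: [0.06, 0.12, 0.18, 0.24, 0.266, 0.266, 0.266]

```text
time: 9.78
ee_pos: [0.4599, -0.1832, 0.1665]
ee_rot: [[0.219, 0.976, -0.001], [0.976, -0.219, 0.001], [0.0, -0.002, -1.0]]
contact_force: [-0.1, 1.0, -1.4]
opening: 0.273
grip_force: 59.1
```

```bash
python3 go.py 458.8 -186.6 155 -12.9; python3 wr.py w6; python3 held.py w6
```

```text
t 9.78 tcp [ 459.9 -183.2  166.5] yaw -12.64 shift [-3.6 -0.3 11.5] roll 0.004 F [-0.1  1.  -1.4] q6 -0.22
10089 [[-22.4  19.1  30.4]
 [  8.   54.   32. ]
 [ 28.9  86.6  48.3]]
tilt x,y [ 4.80000e-03 -2.15000e-02  3.32731e+01]
px 348 499 223 339
20 -0.6 10.2 4.8
28 -5.6 10.3 2.3
36 -13.9 16.8 1.5
44 -21.9 25.1 1.6
52 -25.3 28.3 1.5
60 -24.1 30.3 3.1
68 -26.0 29.5 1.8
76 -25.2 27.3 1.1
84 -21.8 25.0 1.6
92 -11.8 -11.8 -11.8
ymax 88.17945793795305
```

View pics/w6.png

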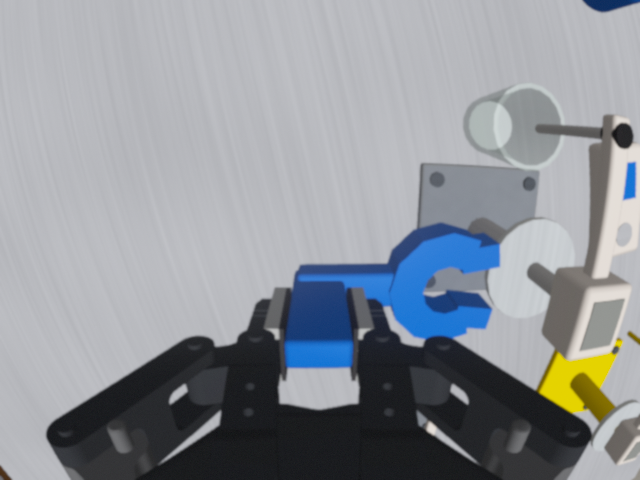

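The rod shows at (542,280) between plate (530,268) and head (588,312), with the collar C pointing at it. I measure rod, plate and head in the tool frame of this same view.

```bash
cat > rod.py <<'E'
import sys
from h import *
z=np.load('pics/%s.npz'%sys.argv[1]);p=z['p'].astype(int);d=z['d'];X,D,o=wcloud(p,d,z['pos'],z['rot']);T=z['rot'];L=(X-z['pos'])@T*1000
Z=X[...,2]*1000;gray=np.ptp(p,2)<40
near=(abs(X[...,0]-.592)<.06)&(abs(X[...,1]+.217)<.06)&gray
def tool(k,h): Q=(plane(D,o,h/1000)[k]-z['pos'])@T*1000;return Q[:,:2].astype(np.float32)
k=near&(Z>165)&(Z<180);k&=abs(Z-np.median(Z[k]))<3;r=cv2.minAreaRect(tool(k,171.5));print('headtop',k.sum(),np.median(Z[k]).round(1),[np.round(a,1) for a in r])
k=near&(abs(Z-98.5)<3.5);q=tool(k,100);print('plate',k.sum(),np.median(Z[k]).round(1),[np.round(a,1) for a in cv2.minEnclosingCircle(q)])
k=near&(Z>106)&(Z<138)&(p.max(2)<135)
n,lab,st,ce=cv2.connectedComponentsWithStats(k.astype(np.uint8));i=1+st[1:,4].argmax();k=lab==i;print('rod px',st[i],ce[i].round(0))
for a in (105,112,119,126,133):
    s=L[k&(abs(Z-a-1)<3.5)]
    if len(s): print(a,len(s),'x',s[:,0].min().round(1),s[:,0].max().round(1),'y min',s[:,1].min().round(1),s[:,1].max().round(1))
E
python3 rod.py w6
```

```text
headtop 3357 170.1 [array([ -2. , 132.1]), array([35.3, 39.5]), np.float64(89.2)]
plate 5517 98.5 [array([ -3.4, 134.1]), np.float64(34.5)]
rod px [531 266  24  29 383] [543. 279.]
105 62 x -7.9 1.5 y min 130.0 136.8
112 134 x -8.5 1.4 y min 130.0 137.2
119 130 x -8.2 1.7 y min 129.6 136.5
126 57 x -7.9 0.6 y min 129.5 133.8
```

>>> apply_moves:
  gripper: [0.2, 0.2, 0.2, 0.2, 0.2, 0.2]
  translation:
    - [-4, 0, 5]
    - [-4, 5, 11]
    - [-4, 15, 11]
    - [-4, 25, 11]
    - [-4, 25, 11]
    - [-4, 25, 11]
  roll: [0, 0, 0, 0, 0, 0]

```text
time: 10.33
ee_pos: [0.4851, -0.192, 0.1562]
ee_rot: [[0.216, 0.976, 0.0], [0.976, -0.216, -0.0], [-0.0, 0.0, -1.0]]
contact_force: [-0.1, -0.1, -0.7]
opening: 0.272
grip_force: 59.1
```

```bash
python3 go.py 458.8 -186.6 155 -12.9; python3 wr.py w7; python3 held.py w7|tail -12; python3 rod.py w7
```

```text
t 10.33 tcp [ 485.1 -192.   156.2] yaw -12.5 shift [ -0.4 -26.9   1.2] roll 0.007 F [-0.1 -0.1 -0.7] q6 -0.22
tilt x,y [ 4.50000e-03 -2.27000e-02  3.33637e+01]
px 348 499 223 339
20 -0.3 10.1 4.9
28 -4.8 10.2 2.7
36 -13.3 16.7 1.7
44 -21.7 24.6 1.5
52 -25.8 28.4 1.3
60 -24.2 30.2 3.0
68 -25.9 29.5 1.8
76 -25.1 27.5 1.2
84 -21.7 25.1 1.7
ymax 88.215933460098
headtop 4449 170.1 [array([  1.1, 105.9]), array([35.2, 39.4]), np.float64(89.8)]
plate 4702 98.4 [array([ -0.5, 107.5]), np.float64(34.3)]
rod px [503 269  21  29 356] [513. 281.]
105 67 x -4.8 4.3 y min 103.3 111.0
112 149 x -4.9 4.2 y min 103.3 112.2
119 125 x -5.0 4.2 y min 103.3 109.1
126 15 x -3.3 1.0 y min 103.6 104.7
```

>>> apply_moves:
  gripper: [0.2, 0.2, 0.2, 0.2, 0.2, 0.2]
  translation:
    - [-1, 6, 0]
    - [-1, 12, 0]
    - [-1, 18, 0]
    - [-1, 24, 0]
    - [-1, 27, 0]
    - [-1, 27, 0]
  roll: [0, 0, 0, 0, 0, 0]

```text
time: 10.88
ee_pos: [0.5112, -0.1992, 0.1563]
ee_rot: [[0.217, 0.976, 0.001], [0.976, -0.217, -0.0], [-0.0, 0.001, -1.0]]
contact_force: [-0.4, 0.3, -1.1]
opening: 0.27
grip_force: 59.1
```

```bash
python3 wr.py w8; python3 rod.py w8; python3 go.py 500 -190 155 -12.9; python3 - <<'E'
import cv2
a=cv2.imread('pics/w8.png')[200:360,380:600];cv2.imwrite('pics/w8c.png',cv2.resize(a,None,fx=3.5,fy=3.5))
E
```

```text
headtop 5305 170.1 [array([ 2.5, 57.7]), array([39.1, 78.7]), np.float64(0.5)]
plate 1985 98.3 [array([ 6.8, 81.8]), np.float64(29.3)]
rod px [460 274  12  19 131] [466. 281.]
105 29 x -2.7 2.6 y min 76.7 78.7
112 76 x -3.6 4.6 y min 76.3 79.8
119 26 x -3.9 2.9 y min 76.6 77.9
t 10.93 tcp [ 510.6 -198.9  156.2] yaw -12.54 shift [  6.4 -12.3   1.2] roll 0.006 F [-0.7  0.8 -1.1] q6 -0.21
```

View pics/w8c.png

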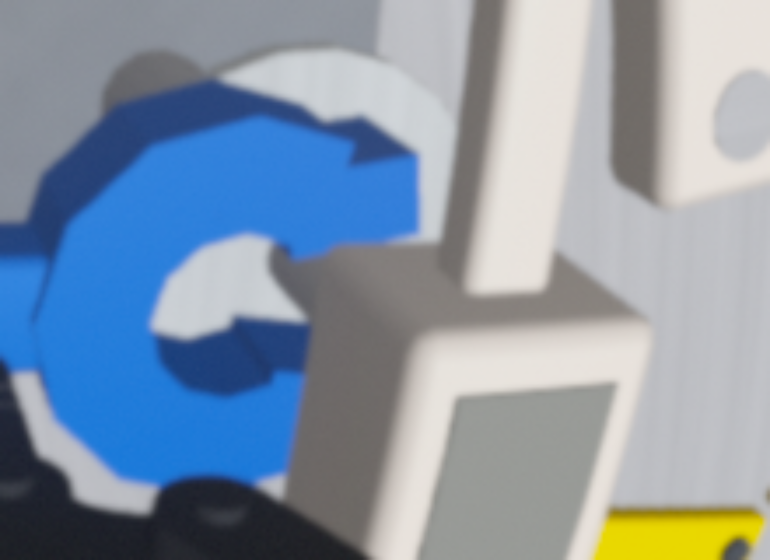

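The rod is visible in the gap at crop (290,270), with no contact force. About 19 mm remain.

>>> apply_moves:
  gripper: [0.2, 0.2, 0.2, 0.2, 0.2, 0.2]
  translation:
    - [0, 5, 0]
    - [0, 10, 0]
    - [0, 15, 0]
    - [0, 19, 0]
    - [0, 19, 0]
    - [0, 19, 0]
  roll: [0, 0, 0, 0, 0, 0]

```text
time: 11.43
ee_pos: [0.529, -0.203, 0.1562]
ee_rot: [[0.217, 0.976, -0.0], [0.976, -0.217, 0.0], [0.0, -0.0, -1.0]]
contact_force: [-0.2, 1.2, -0.8]
opening: 0.273
grip_force: 59.1
```

```bash
python3 go.py 500 -190 155 -12.9; cat > s.py <<'E'
import sys
from h import *
P=[]
for n in('scene','side'):
    p,d=grab_frame(n);X=cloud(n,d);q=p.astype(int)
    bl=(q[...,2]>q[...,0]+50)&(abs(X[...,0]-.56)<.1)&(abs(X[...,1]+.21)<.07)&(X[...,2]>.08)&(X[...,2]<.19);Z=X[...,2]*1000
    k=bl&(X[...,0]>.555)&(X[...,2]<.14);Q=X[k]*1000;print(n,k.sum(),'C z',np.percentile(Q[:,2],[5,50,95]).round(1))
    zt=np.percentile(Q[:,2],85);t=Q[abs(Q[:,2]-zt)<3];print('rect top',[np.round(a,1) for a in cv2.minAreaRect(t[:,:2].astype(np.float32))])
    P.append(p)
a=cv2.resize(P[0][185:245,255:325],(400,343));b=cv2.resize(P[1][235:310,265:350],(400,343))
cv2.imwrite('pics/%s.png'%sys.argv[1],np.hstack([a,b])[...,::-1])
E
python3 s.py f1
```

```text
t 11.43 tcp [ 529.  -203.   156.2] yaw -12.54 shift [  6.4 -31.2   1.2] roll 0.006 F [-0.2  1.2 -0.8] q6 -0.2
scene 229 C z [112.2 126.4 129.8]
rect top [array([ 594.2, -215.3]), array([53.6, 45.3]), np.float64(78.7)]
side 682 C z [109.9 123.7 128.6]
rect top [array([ 586.9, -221.3]), array([53. , 64.1]), np.float64(86.0)]
```

View pics/f1.png

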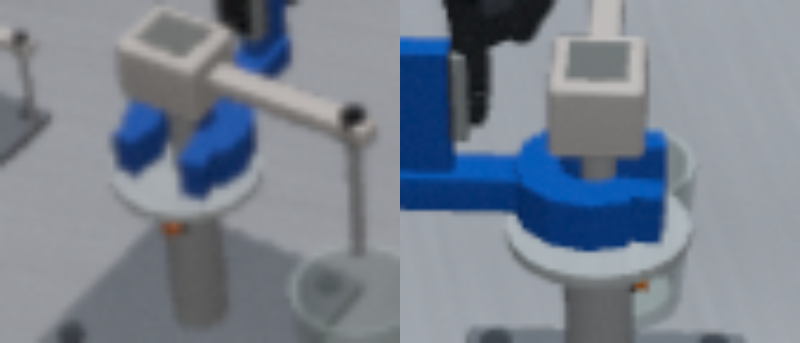

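The rod is inside the C, and the collar is a few mm above the plate. The button is still out at left (173,228). Now I lower it.

>>> apply_moves:
  gripper: [0.2, 0.2, 0.2, 0.2, 0.2]
  translation:
    - [0, 0, 1.5]
    - [0, 0, 3]
    - [0, 0, 4.5]
    - [0, 0, 4.5]
    - [0, 0, 4.5]
  roll: [0, 0, 0, 0, 0]

```text
time: 11.95
ee_pos: [0.5287, -0.203, 0.1517]
ee_rot: [[0.217, 0.976, -0.0], [0.976, -0.217, 0.0], [0.0, -0.0, -1.0]]
contact_force: [-0.3, 0.1, -0.5]
opening: 0.271
grip_force: 59.1
```

>>> apply_moves:
  gripper: [0.2, 0.2, 0.2]
  translation:
    - [0, 0, 1]
    - [0, 0, 1]
    - [0, 0, 1]
  roll: [0, 0, 0]

```text
time: 12.2
ee_pos: [0.5288, -0.203, 0.1508]
ee_rot: [[0.217, 0.976, -0.0], [0.976, -0.217, 0.0], [-0.0, -0.0, -1.0]]
contact_force: [-0.3, -0.7, -1.0]
opening: 0.273
grip_force: 59.1
```

>>> apply_moves:
  gripper: [0.2, 0.2, 0.2]
  translation:
    - [0, 0, 1]
    - [0, 0, 1]
    - [0, 0, 1]
  roll: [0, 0, 0]

```text
time: 12.45
ee_pos: [0.529, -0.2031, 0.1499]
ee_rot: [[0.217, 0.976, 0.0], [0.976, -0.217, -0.0], [-0.0, 0.0, -1.0]]
contact_force: [-0.6, 0.3, 1.1]
opening: 0.273
grip_force: 59.3
```

>>> apply_moves:
  gripper: [0.2, 0.2, 0.2]
  translation:
    - [0, 0, 1]
    - [0, 0, 1]
    - [0, 0, 1]
  roll: [0, 0, 0]

```text
time: 12.7
ee_pos: [0.5289, -0.2031, 0.1497]
ee_rot: [[0.217, 0.976, 0.0], [0.976, -0.217, -0.0], [-0.0, 0.001, -1.0]]
contact_force: [-6.9, 2.8, 18.6]
opening: 0.27
grip_force: 61.4
```

>>> apply_moves:
  gripper: [0.2, 0.3, 0.36, 0.4, 0.42, 0.42, 0.42, 0.42]
  translation:
    - [0, 0, -1]
    - [0, 0, -1]
    - [0, 0, -1]
    - [0, 0, -1]
    - [0, 0, -1]
    - [0, 0, -1]
    - [0, 0, -1]
    - [0, 0, -1]
  roll: [0, 0, 0, 0, 0, 0, 0, 0]

```text
time: 13.37
ee_pos: [0.5288, -0.203, 0.1497]
ee_rot: [[0.217, 0.976, -0.0], [0.976, -0.217, 0.0], [0.0, -0.0, -1.0]]
contact_force: [0.2, 0.0, 0.1]
opening: 0.422
grip_force: 0.0
```

```bash
python3 go.py 529 -203 150 -12.9; python3 s.py f2; python3 or.py; python3 wr.py w9; python3 held.py w9 | head -5
```

```text
t 13.37 tcp [ 528.8 -203.   149.7] yaw -12.54 shift [ 0.1  0.2 -0.3] roll 0.006 F [0.2 0.  0.1] q6 -0.2
scene 257 C z [106.7 120.4 124.1]
rect top [array([ 591.3, -215.5]), array([54.5, 50.7]), np.float64(73.6)]
side 717 C z [103.9 118.3 122.6]
rect top [array([ 586.2, -223.4]), array([54.5, 64.2]), np.float64(84.3)]
orange 1 [45. 44.]
6964 [[-19.6  16.5  10.6]
 [ 10.1  47.1  31.9]
 [ 29.4  72.8  47.4]]
tilt x,y [ 2.43000e-02 -5.31000e-02  3.43424e+01]
px 348 477 224 339
```

>>> apply_moves:
  gripper: [0.42, 0.42, 0.42, 0.42, 0.42, 0.42, 0.42]
  translation:
    - [0, 0, -10]
    - [0, 0, -25]
    - [0, 0, -45]
    - [0, 0, -70]
    - [0, 0, -100]
    - [0, 0, -120]
    - [0, 0, -120]
  roll: [0, 0, 0, 0, 0, 0, 0]

```text
time: 14.15
ee_pos: [0.5307, -0.2039, 0.2749]
ee_rot: [[0.217, 0.976, 0.006], [0.976, -0.217, -0.003], [-0.001, 0.007, -1.0]]
contact_force: [0.6, -1.7, 1.0]
opening: 0.421
grip_force: 0.0
```

```bash
python3 wr.py w10; python3 s.py f3; python3 or.py; python3 side.py s11; python3 - <<'E'
from h import *
z=np.load('pics/w10.npz');p=z['p'].astype(int);X,D,o=wcloud(p,z['d'],z['pos'],z['rot']);Z=X[...,2]*1000
near=(abs(X[...,0]-.57)<.08)&(abs(X[...,1]+.21)<.06)
bl=near&(p[...,2]>p[...,0]+50)
def rect(k,h,t):
    Q=plane(D,o,h/1000)[k]*1000;print(t,k.sum(),np.median(Z[k]).round(1),[np.round(a,1) for a in cv2.minAreaRect(Q[:,:2].astype(np.float32))])
rect(bl&(Z>163)&(Z<176),170,'handle');rect(bl&(abs(Z-118.5)<3),120,'Ctop');rect(near&(np.ptp(p,2)<40)&(p.max(2)>120)&(abs(Z-170)<3),171,'head')
c=X[bl&(abs(Z-118.5)<4)]*1000;print('C plane slopes',np.linalg.lstsq(np.c_[c[:,:2],np.ones(len(c))],c[:,2],rcond=None)[0][:2].round(4))
print(get_obs()['contact_force'])
E
```

```text
scene 256 C z [105.7 120.3 124. ]
rect top [array([ 591.5, -215.2]), array([54.7, 52.6]), np.float64(78.4)]
side 714 C z [104.3 118.4 122.5]
rect top [array([ 586.7, -221. ]), array([51.3, 64.7]), np.float64(85.0)]
orange 1 [45. 44.]
head z [0.17417652 0.17490922]
orange 2 [315.5 297. ]
handle 655 168.0 [array([ 530.4, -201.3]), array([12.2, 22.7]), np.float64(77.4)]
Ctop 2165 118.0 [array([ 571.9, -213.1]), array([96.9, 49.5]), np.float64(4.5)]
head 2681 170.1 [array([ 562.9, -210.6]), array([39. , 91.1]), np.float64(78.0)]
C plane slopes [ 0.0311 -0.0136]
[-0.63739962  0.09014769 -0.46366043]
```

The collar's handle gives a C centre about 2 mm from the rod axis. The handle and C heights match a flat collar, the head is up and the button is out.

```bash
python3 -c "
from station import *
print(job_done())"
```

```text
the job is handed in; nothing more can be done
None
```

I raised the head until the orange lock button clicked out, set the collar flat on the stop plate with the rod inside the C (centre about 2 mm off the rod axis by the last wrist view), released it without touching the beaker, jar or meter, and handed the job in after about 14.5 s; no verdict came back.

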